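# Hang a small deep picture frame on the display stand's cleat

## Task

Pick up the small deep wooden picture frame and hang it on the display stand: tip its foot away from the stand, feel the angled rear strip gently down behind the yellow cleat, then swing the foot in over the red stud so that the frame hangs upright and flush. Press it lightly down home before you let go, never force it hard against the stand, and leave the other things on the table where they are.

Things in the scene. Friction and masses are not known exactly. Their poses are not given: they have to be found in the camera images.
- frame_center (a point): Centre, half-way up, of the small deep picture frame: light wood, orange flower on its front, 36 mm deep (x), 56 mm wide (y), 100 mm high (z), about 0.25 kg, standing upright on the table at the start. z up, +x out of its back, -x out of its picture side. Grip it by the two sides, 56 mm apart along y, in the upper half.
- frame: The same frame; origin at the centre of its underside, axes as frame_center. Hung home, its axes are parallel to the stand's and frame_center is at about stand x = -36 mm, y = 0 (5 mm of play each way), z = h - 27 mm (h: see stand). Upright it cannot be lowered on, the stud stops it; with the top tipped about 0.25 rad towards the stand the strip goes behind the ridge first.
- strip_tip (a point): Middle of the lower tip edge of the frame's angled steel rear strip (50 mm wide, 5 mm thick), at x = +31.5, z = +16.5 mm from the frame's centre. The strip's under face slopes at 45 degrees from the frame's back (x = +18, z = +30 mm) down and rearward to this tip; its rearmost edge is at x = +35, z = +20 mm. Axes as the frame.
- frame_pocket (a point): Middle of the mouth of the pocket low in the frame's back, which takes the red stud: 26 mm wide, 17 mm high, 14 mm deep; at x = +18, z = -27.5 mm from the frame's centre. Axes as the frame.
- stand: Fixed display stand, 240 mm wide (y), 162 mm high, white mesh, dark steel carrier plate with yellow cleat. Origin at table height, mid-width, in the carrier's face; -x is the way the face looks (the frame hangs there), z up. The carrier is clamped rigidly at a height h above the table that was set by hand, anywhere from 116 to 144 mm; this pose does not tell it: feel or see it.
- cleat (a point): Middle of the yellow cleat's ridge if h were 130 mm; truly at stand x = -12.5 mm, z = h - 3.5 mm, up to 14 mm higher or lower than given. Cleat 100 mm wide. Behind it the face falls at 45 degrees to a flat slot floor (z = h - 11 mm, x from -5 mm to the plate at 0) on which the strip tip ends, in front it falls at 45 degrees to its front at x = -16 mm. Plate top at h + 17 mm. Rigid. Axes as the stand.
- stud (a point): Middle of the red stud's front end if h were 130 mm; truly at stand x = -27 mm, z = h - 55 mm, up to 14 mm off in height. 16 mm wide, 10 mm high; stands 10 mm out of a grey rest bar (60 mm wide, front at x = -17 mm, z from h - 74 to h - 46 mm) on which the frame's back rests when home. Axes as the stand.
- tape: Yellow roll of tape lying flat, 92 mm across, 48 mm high; origin under its centre. Leave alone.
- glue: White glue bottle, 48 mm across, 120 mm high; origin under its centre. Leave alone.
- vase: White vase of flowers, 84 mm across, flowers to 210 mm high and 110 mm across; origin under its centre. Leave alone.
- brushcup: Blue cup, 72 mm across, 90 mm high; origin under its centre. Leave alone.
- screwdriver: Screwdriver lying on the table, about 200 mm long; origin under its middle. Leave alone.
Mind the look-alikes: they are no part of the job. What is meant by the frame is not green or turquoise, and is the smaller of those in its own colour.

How it is judged:
On the way, in this order (a step that is already met when the one before it is completed fails the run):
1. the frame, held with its foot tipped out by at least 0.1 rad, has its strip resting behind the cleat's ridge (angle between frame_center's own z axis and vertical above 0.1 rad and x of strip_tip in the frame of stand above -0.0125 m and x of frame_center in the frame of stand below -0.038 m and contact force between frame and stand above 0.5 N and contact force between the fingers and frame above 1 N), for 0.1 s.
2. the frame is swung upright and flush, pressed onto the stand with over 3 N, while still held (angle between frame_center's own z axis and vertical below 0.05 rad and x of frame_center in the frame of stand above -0.0385 m and contact force between frame and stand above 3 N and contact force between the fingers and frame above 1 N), for 0.1 s.
At the end, for the whole second after the job is handed in: The frame hangs at rest on the stand, let go: upright within 0.05 rad, square to the stand within 0.06 rad, its centre no more than 38.5 mm out from the carrier's face (flush, stud in the pocket), within 12 mm of the middle and 82 to 122 mm above the table (angle between frame_center's own z axis and vertical below 0.05 rad and x of frame_center in the frame of stand above -0.0385 m and contact force between frame and stand above 0.8 N and angle between the y axis of frame and the y axis of stand, either way round below 0.06 rad and y of frame_center in the frame of stand between -0.012 and 0.012 m and height (world z) of frame_center between 0.082 and 0.122 m and linear speed of frame below 0.01 m/s); the robot touches nothing.
It fails at once if the frame is pressed against the stand with more than 30 N (contact force between frame and stand above 30 N).
It fails at once if another thing on the table (tape, glue, vase, cup or screwdriver) is moved more than 20 mm (distance of any of tape, glue, vase, brushcup, screwdriver from where it was at the start of the episode above 0.02 m).
It also fails if it takes over 48 s, if anything falls off the work surface, if the arm or the gripper's body presses on something with over 40 N, if the wrist force passes 120 N, or if a joint passes its speed limit or range.

## Robot

A 6-joint arm with a two-finger parallel gripper is mounted at the origin on the work surface. World frame = base frame: x ahead of the robot, y to its left, z up, the work surface at z = 0. Lengths are in m, angles in rad, forces in N, time in s.
With the tool pointing down it reaches from about 0.275 to 1 m from the base axis. Payload 8.4 kg.
Tool frame: the origin (TCP) lies on the centre line of the jaws, within the pads' length; the fingertips stand 19 mm ahead of it and the grasp point (between the pads) is the TCP; z points along the fingers, y is the line along which they close (so a half turn about z gives the same grasp; the last joint's range is limited). The gripper opens to 85 mm and grips with 20 to 120 N. Pads are 22 mm wide; open, the fingers measure 114 mm over their backs; the gripper's body (76 mm by 85 mm) begins 54 mm behind the grasp point. The pads swing forward as they close: fully open they stand 13 mm farther back than shut.
Start: joints at [1.341, 0.353, 1.633, -0, 1.155, -0.002], TCP at [0.141, 0.609, 0.25] pointing down, gripper open.
Joint ranges: [-2.63, 2.63], [-0.92, 2.1], [0.06, 2.66], [-1.3, 4.44], [0, 2.69], [-3.02, 3.02]. Speed limits (rad/s): [2.22, 2.22, 2.79, 3.14, 3.14, 3.14].

## Interface

Orientations are given as a 3x3 rotation matrix whose columns are the frame's x, y, z axes.
In Python, from bench import readout, cams, arm gives the robot as it stands.
- The arm moves only by the tool apply_moves, never from a script. Its arguments are lists of equal length, an entry for each row: "translation": the shift along the tool's x, y, z in mm, a list of three; "turn": the turn, a rotation vector about the tool's x, y, z in rad, a list of three; "hand": the finger opening in mm, from 0 to 85.4. A call has 1 to 5 rows; each row shifts and turns the commanded pose from where the row before left it, along the tool's axes as they then stand; what a row does not reach is not made up. A row lasts 1/12 s, in which the tool goes at most 41.7 mm and 7.16 degrees, less where a joint would pass 70% of its speed; a pose out of reach is approached as far as the arm can. A call with a gripper value outside its range is refused whole. The fingers move at their own pace and stop on an object; the grip force is fixed at half the most. Time passes only in rows, so rows that do not move let the fingers close. It gives the time, the measured TCP pose, the force, the opening and the grip force at its end, in the units of the state.
- readout.get_obs(): the state, without advancing time (a new reading comes with each control period).
- cams.read_camera(name): name is "side" or "top"; returns (picture, depth): 480x640x3 uint8, red, green, blue; 480x640 float32, m along the optical axis (not along the pixel's ray), 0 where there is no reading.
- cams.camera_model(name): a dict with "fx", "fy", "cx", "cy" (pixels), "R" (3x3) and "t" (3): a world point X has camera coordinates R X + t. Camera axes: x right, y down, z forward; pixel columns grow to the right and rows downward; lengths in m; the calibration is good to about 2 mm. A picture is of the moment at which its call begins. camera_model takes no time and is no camera call.
- arm.job_done(): hands the job in; it is judged then, once.
The state is a dict: "time": time; "qpos": joint angles; "joint_vel": joint speeds; "effort": joint torques, N m; "eef_pos": TCP position; "orientation": TCP orientation; "contact_force": force on the tool from outside, world axes, zero at the start; "ft_torque": the same for the moment, N m; "width": finger opening in m; "grasp_force": force on a finger pad.
Only numpy, scipy, OpenCV 4.12 (cv2) and the standard library are available. Lean on these libraries where they do the work, as an engineer would, in place of code of your own. Each camera call takes 0.05 s, during which the arm holds its last target. There are 200 camera calls.

## Working session

There is one attempt and no reset: what is moved stays moved. The work goes in short steps, Python scripts to look and compute and a tool call to move; the robot and the scene stay as the last step left them, time stands still between calls to the robot, and variables do not carry over. Pictures are saved under pics/ and viewed, at most 10 in all, crops included, and the job is handed in when it is done.

Besides the shell and the picture viewer there is one more tool, called after ">>>" by a JSON object that holds its "name" and its "arguments". apply_moves: Moves the arm, as the interface text tells. Its arguments: {"type":"object","properties":{"translation":{"type":"array","items":{"type":"array","items":{"type":"number"}}},"turn":{"type":"array","items":{"type":"array","items":{"type":"number"}}},"hand":{"type":"array","items":{"type":"number"}}},"required":["translation","turn","hand"]}

```bash
ls; mkdir -p pics
cat > h.py <<'E'
import numpy as np, cv2
from bench import readout, cams, arm
def grab(n):
    p,d=cams.read_camera(n); np.savez(f'pics/{n}.npz',p=p,d=d); return p,d
def world(n,d):
    m=cams.camera_model(n); v,u=np.mgrid[:480,:640]
    c=np.stack([(u-m['cx'])/m['fx']*d,(v-m['cy'])/m['fy']*d,d],-1)
    W=(c-m['t'])@np.array(m['R']); W[d==0]=np.nan; return W
E
python3 - <<'E'
from h import *
for n in('side','top'):
    p,d=grab(n); cv2.imwrite(f'pics/{n}1.png',p[...,::-1]); m=cams.camera_model(n)
    print(n,m['fx'],-np.array(m['R']).T@m['t'],np.array(m['R'])[2])
o=readout.get_obs();print(o['time'],o['eef_pos'],np.round(o['orientation'],3),o['contact_force'],o['width'])
E
```

```text
pics
side 596.2770995603822 [ 0.44127706 -0.90497544  0.66534884] [ 0.11279251  0.8368452  -0.5356939 ]
top 620.0721526175365 [ 0.320141   -0.07904544  1.4090111 ] [ 0.16754903 -0.0059973  -0.9858455 ]
0.1 [0.14105527 0.60846745 0.24964685] [[-0.974  0.226 -0.   ]
 [ 0.226  0.974 -0.001]
 [-0.    -0.001 -1.   ]] [ 0.13484039  0.47639491 -0.30947241] 0.08536519511306763
```

View pics/side1.png

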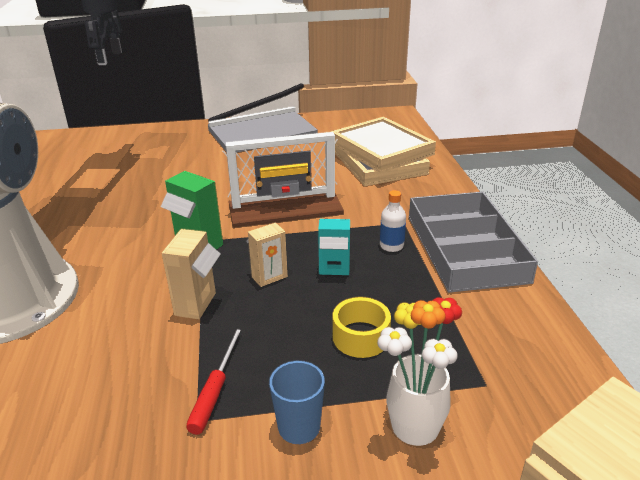

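View pics/top1.png

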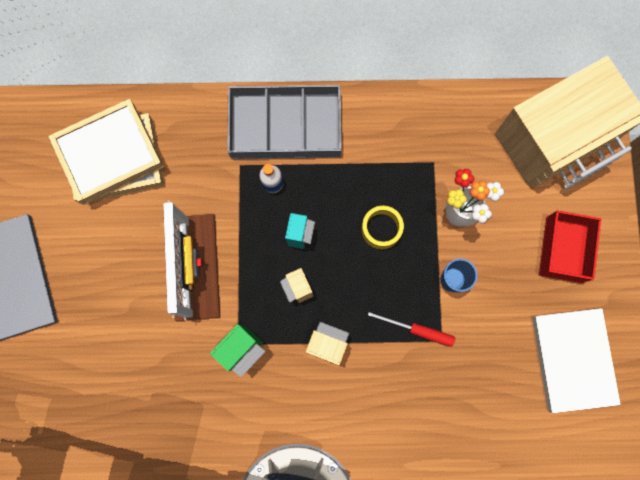

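The two light-wood candidates are at side (268,255), the smaller one with the orange flower, and (190,275), the larger one. Green (193,210) and turquoise (334,247) are look-alikes. The small one fits the description. I'll measure it and confirm it in a crop.

Run:
```python
from h import *
S=np.load('pics/side.npz');T=np.load('pics/top.npz')
Ws=world('side',S['d']);Wt=world('top',T['d'])
cv2.imwrite('pics/crop1.png',np.hstack([cv2.resize(S['p'][215:295,235:315,::-1],(395,395),interpolation=cv2.INTER_CUBIC),cv2.resize(T['p'][260:310,270:320,::-1],(395,395),interpolation=cv2.INTER_CUBIC)]))
def hsv(p):return cv2.cvtColor(p,cv2.COLOR_RGB2HSV)
ht=hsv(T['p']);hs=hsv(S['p'])
def rect(name,P):
    r=cv2.minAreaRect(P[:,:2].astype(np.float32)*1000);print(name,len(P),'c',np.round(r[0],1),'sz',np.round(r[1],1),'ang',round(r[2],2),'z',np.round(np.nanpercentile(P[:,2],[5,50,95])*1000,1))
def box(m,u0,u1,v0,v1):
    k=np.zeros_like(m);k[v0:v1,u0:u1]=m[v0:v1,u0:u1];return k
# frame top
b=box(np.ones((480,640),bool),270,325,260,310)
rect('frametop',Wt[b&(Wt[...,2]>.09)&(Wt[...,2]<.11)])
rect('strip',Wt[b&(Wt[...,2]>.06)&(Wt[...,2]<.09)&(ht[...,1]<70)])
rect('framewoodtop',Wt[b&(Wt[...,2]>.09)&(ht[...,1]>70)])
# side: frame front plane
b=box(np.ones((480,640),bool),245,292,220,290)
P=Ws[b&(Ws[...,2]>.01)&(Ws[...,2]<.12)];rect('frame side all',P)
# stand
b=box(np.ones((480,640),bool),160,220,200,325)
yel=(ht[...,0]>20)&(ht[...,0]<35)&(ht[...,1]>150)&(ht[...,2]>120)
rect('cleat top',Wt[b&yel]);red=((ht[...,0]<6)|(ht[...,0]>174))&(ht[...,1]>200)&(ht[...,2]>150)
rect('stud top',Wt[b&red])
rect('standtop',Wt[b&(Wt[...,2]>.155)])
b=box(np.ones((480,640),bool),225,345,130,220)
yel=(hs[...,0]>20)&(hs[...,0]<35)&(hs[...,1]>150)&(hs[...,2]>120)
rect('cleat side',Ws[b&yel]);red=((hs[...,0]<4)|(hs[...,0]>174))&(hs[...,1]>200)&(hs[...,2]>150)
rect('stud side',Ws[b&red])
dark=(hs[...,2]<75)
rect('plate side',Ws[b&dark&(Ws[...,2]>.05)])
```

```text
frametop 452 c [469.8 -15.6] sz [55.8 35.9] ang 23.87 z [ 95.1  99.5 103.7]
strip 179 c [459.    8.8] sz [49.8 16.6] ang 24.03 z [68.5 77.3 85.6]
framewoodtop 244 c [469.8 -15.8] sz [55.8 35.6] ang 23.59 z [ 94.7  99.4 103.7]
frame side all 1901 c [458.3  69.4] sz [ 65.2 226.5] ang 6.43 z [ 13.4  65.5 101.7]
cleat top 303 c [526.  220.6] sz [103.   14.1] ang 10.32 z [100.5 107.2 114. ]
stud top 12 c [524.9 205.1] sz [ 8.  12.6] ang 87.76 z [62.6 66.2 70.2]
standtop 1003 c [521.7 242.6] sz [228.2  20.2] ang 3.86 z [156.5 160.7 164.6]
cleat side 128 c [521.8 212.8] sz [99.9 14.9] ang 3.07 z [103.5 111.1 113.5]
stud side 17 c [520.4 204.9] sz [ 9.8 13.7] ang 71.16 z [62.9 65.5 68. ]
plate side 1052 c [520.  228.5] sz [118.   17.1] ang 6.23 z [ 55.  111.5 131.4]
```

View pics/crop1.png

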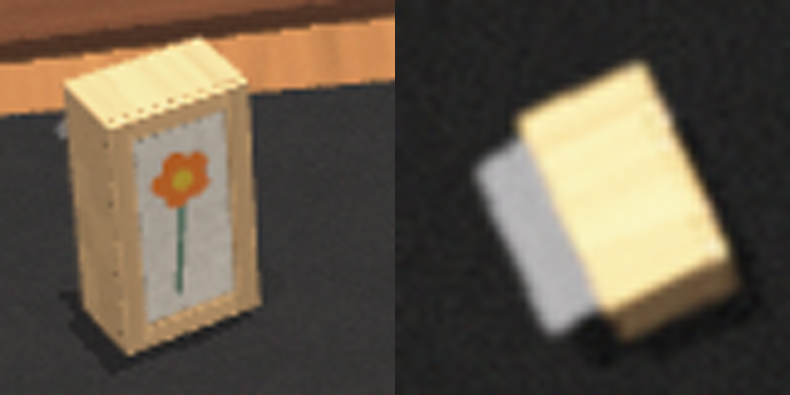

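The crop confirms it: small light-wood frame with an orange flower facing the camera. The grey strip is at the rear, upper left in the top view. Frame centre is (470,-16) mm with frame +x at 114°. Next I'll refine the stand's heading and h.

Run:
```python
from h import *
S=np.load('pics/side.npz');T=np.load('pics/top.npz')
Ws=world('side',S['d']);Wt=world('top',T['d'])
ht=cv2.cvtColor(T['p'],cv2.COLOR_RGB2HSV);hs=cv2.cvtColor(S['p'],cv2.COLOR_RGB2HSV)
def box(m,u0,u1,v0,v1):
    k=np.zeros_like(m);k[v0:v1,u0:u1]=m[v0:v1,u0:u1];return k
def line(n,P):
    l=cv2.fitLine((P[:,:2]*1000).astype(np.float32),cv2.DIST_HUBER,0,.01,.01).ravel()
    print(n,len(P),'ang',round(np.degrees(np.arctan2(l[1],l[0])),2),'c',np.round(l[2:],1),'z',np.round(np.percentile(P[:,2],[2,50,98])*1000,1))
one=np.ones((480,640),bool)
b=box(one,160,220,200,325)
white=(ht[...,1]<40)&(ht[...,2]>150)
line('white top bar',Wt[b&white&(Wt[...,2]>.15)])
brown=(ht[...,0]<15)&(ht[...,2]<150)&(Wt[...,2]<.03)
P=Wt[b&brown&(Wt[...,2]>.005)];print('base',cv2.minAreaRect((P[:,:2]*1000).astype(np.float32)))
yt=b&(ht[...,0]>20)&(ht[...,0]<35)&(ht[...,1]>150)&(ht[...,2]>100)
line('cleat top',Wt[yt]); 
b=box(one,225,345,130,220)
ys=b&(hs[...,0]>20)&(hs[...,0]<35)&(hs[...,1]>150)&(hs[...,2]>100)
line('cleat side',Ws[ys])
dark=(hs[...,2]<75)&b&(Ws[...,2]>.05)
line('plate',Ws[dark])
P=Ws[dark&(Ws[...,2]>.115)];line('plate hi',P)
# image-based: cleat line in side view upper & lower edge per column, plate top edge
for nm,m in(('cleat',ys),('dark',dark)):
    r=[]
    for u in range(262,309,5):
        v=np.where(m[:,u])[0]
        if len(v): r.append((u,v.min(),v.max()))
    print(nm,r)
def ray(n,u,v):
    m=cams.camera_model(n);R=np.array(m['R']);o=-R.T@m['t'];return o,R.T@np.array([(u-m['cx'])/m['fx'],(v-m['cy'])/m['fy'],1])
# top view cleat edges per row
print([(v,np.where(yt[v])[0].min(),np.where(yt[v])[0].max()) for v in range(238,286,6) if yt[v].any()])
# side grey bar: sat low mid value
rb=box(one,268,304,176,204)
for v in range(150,204,2): print(v,[tuple(S['p'][v,u]) for u in(274,285)],np.round(Ws[v,285]*1000,0))
```

```text
white top bar 953 ang 3.76 c [519.6 243.1] z [155.2 160.8 165.7]
base ((523.2132568359375, 224.0609130859375), (241.77316284179688, 101.12061309814453), 3.3929004669189453)
cleat top 307 ang 0.0 c [0. 0.] z [nan nan nan]
cleat side 128 ang 3.69 c [522.7 215.2] z [101.8 111.1 114. ]
plate 1052 ang 4.24 c [518.8 228.8] z [ 52.  111.5 132.7]
plate hi 443 ang 4.24 c [520.1 228.8] z [115.5 124.3 133.2]
cleat [(262, np.int64(168), np.int64(170)), (267, np.int64(168), np.int64(169)), (272, np.int64(167), np.int64(171)), (277, np.int64(167), np.int64(169)), (282, np.int64(166), np.int64(170)), (287, np.int64(165), np.int64(166)), (292, np.int64(165), np.int64(166)), (297, np.int64(164), np.int64(166)), (302, np.int64(164), np.int64(165)), (307, np.int64(164), np.int64(167))]
dark [(262, np.int64(157), np.int64(191)), (267, np.int64(156), np.int64(191)), (272, np.int64(156), np.int64(181)), (277, np.int64(155), np.int64(181)), (282, np.int64(154), np.int64(180)), (287, np.int64(154), np.int64(180)), (292, np.int64(153), np.int64(179)), (297, np.int64(153), np.int64(179)), (302, np.int64(152),
[... 2689 characters left out ...]
)] [520. 197.  65.]
192 [(np.uint8(105), np.uint8(103), np.uint8(105)), (np.uint8(115), np.uint8(71), np.uint8(71))] [521. 204.  56.]
194 [(np.uint8(104), np.uint8(102), np.uint8(104)), (np.uint8(101), np.uint8(100), np.uint8(102))] [521. 210.  48.]
196 [(np.uint8(108), np.uint8(105), np.uint8(108)), (np.uint8(169), np.uint8(166), np.uint8(163))] [523. 240.  27.]
198 [(np.uint8(175), np.uint8(170), np.uint8(166)), (np.uint8(116), np.uint8(71), np.uint8(53))] [524. 257.  13.]
200 [(np.uint8(111), np.uint8(71), np.uint8(49)), (np.uint8(72), np.uint8(48), np.uint8(36))] [523. 248.  12.]
202 [(np.uint8(72), np.uint8(48), np.uint8(35)), (np.uint8(74), np.uint8(49), np.uint8(38))] [522. 239.  12.]
```

```bash
cat >> h.py <<'E'
def ray(n,u,v):
    m=cams.camera_model(n);R=np.array(m['R']);o=-R.T@m['t'];return o,R.T@np.array([(u-m['cx'])/m['fx'],(v-m['cy'])/m['fy'],1])
A=np.radians(94.0); O=np.array([.521,.2288,0]) # stand
SX=np.array([np.cos(A),np.sin(A),0]);SY=np.array([-np.sin(A),np.cos(A),0])
def onx(n,u,v,xs):
    o,r=ray(n,u,v);s=(xs-(o-O)@SX)/(r@SX);return o+s*r
from scipy.spatial.transform import Rotation as Ro
def rows(p0,R0,p1,R1,w,n):
    """n rows of tool-frame shift (mm)/turn, rounded with feedback"""
    dv=Ro.from_matrix(R0.T@R1).as_rotvec();p=p0.copy();R=R0.copy();T=[];U=[]
    for i in range(1,n+1):
        pt=p0+(p1-p0)*i/n;Rt=R0@Ro.from_rotvec(dv*i/n).as_matrix()
        t=np.round(R.T@(pt-p)*1000,1);u=np.round(Ro.from_matrix(R.T@Rt).as_rotvec(),3)
        T.append(t.tolist());U.append(u.tolist());p=p+R@t/1000;R=R@Ro.from_rotvec(u).as_matrix()
    for i in range(0,n,5):print('T',T[i:i+5],'\nU',U[i:i+5])
    print('end',np.round(p*1000,1))
def toolR(ang,a):
    """tool for object +x heading ang (rad), tool top leaning to object -x by a"""
    fx=np.array([np.cos(ang),np.sin(ang),0]);fz=np.array([0,0,1.]);
    x=np.cos(a)*fx+np.sin(a)*fz;z=np.sin(a)*fx-np.cos(a)*fz;return np.stack([x,np.cross(z,x),z],1)
E
python3 - <<'E'
from h import *
S=np.load('pics/side.npz');p=S['p'][:,:,:].astype(int)
for nm,v,xs,dz in(('platetop',153.5,0,17),('ridge',164.7,-.0125,-3.5),('frontedge',167.5,-.016,-7),('bartop',183.2,-.017,-46),('barbot',195.2,-.017,-74),('studtop',188.9,-.027,-50),('studbot',191.3,-.027,-60)):
    P=onx('side',285,v,xs)*1000;print(nm,np.round(P,1),'h',round(P[2]-dz,1))
for u in(256,257,258,259,260,308,309,310,311,312,313):print(u,p[164:172,u].tolist()) if 0 else None
m=S['p'];h=cv2.cvtColor(m,cv2.COLOR_RGB2HSV)
y=(h[...,0]>15)&(h[...,0]<35)&(h[...,1]>120)&(h[...,2]>100);y[:155]=0;y[180:]=0
k=np.where(y[:,255:320].any(0))[0]+255;print(k.min(),k.max())
for u,v in((k.min()-.5,173),(k.max()+.5,168)):print(np.round(onx('side',u,v,-.016)*1000,1),(onx('side',u,v,-.016)-O)@SY)
r=((h[...,0]<6)|(h[...,0]>174))&(h[...,1]>150);r[:184]=0;r[195:]=0
k=np.where(r[:,270:300].any(0))[0]+270;print(k.min(),k.max(),[(onx('side',u,190,-.027)-O)@SY for u in(k.min()-.5,k.max()+.5)])
o=readout.get_obs();p0=o['eef_pos'];R0=o['orientation']
C=np.array([.4698,-.0156,.0]);a=.25
R1=toolR(np.radians(113.9),a);p1=C+[0,0,.08];pre=p1-R1[:,2]*.11
print(pre);rows(p0,R0,pre,R1,85,20)
E
```

```text
platetop [526.6 229.2 133.9] h 116.9
ridge [524.5 216.5 114.3] h 117.8
frontedge [523.9 213.  109.6] h 116.6
bartop [522.2 211.8  73.4] h 119.4
barbot [521.  211.8  44.6] h 118.6
studtop [520.9 201.7  65.3] h 115.3
studbot [520.7 201.7  59.5] h 119.5
259 310
[468.1 209.1 103.6] 0.05410160354060904
[577.9 216.7 102. ] -0.05591676822116316
282 289 [np.float64(0.009523657339055639), np.float64(-0.007486528072735225)]
[ 0.4808257  -0.04048091  0.18658037]
T [[-23.9, -27.8, 3.2], [-25.1, -26.6, 2.7], [-26.4, -25.5, 2.3], [-27.6, -24.3, 1.8], [-28.7, -22.9, 1.4]] 
U [[-0.006, 0.012, 0.046], [-0.006, 0.011, 0.046], [-0.006, 0.012, 0.046], [-0.005, 0.011, 0.046], [-0.006, 0.012, 0.046]]
T [[-29.7, -21.7, 0.9], [-30.6, -20.2, 0.4], [-31.6, -18.8, -0.0], [-32.4, -17.4, -0.5], [-33.2, -15.8, -1.1]] 
U [[-0.006, 0.012, 0.046], [-0.006, 0.011, 0.046], [-0.006, 0.012, 0.046], [-0.006, 0.012, 0.046], [-0.005, 0.011, 0.046]]
T [[-33.8, -14.3, -1.4], [-34.5, -12.7, -2.0], [-34.9, -11.1, -2.4], [-35.4, -9.5, -2.9], [-35.8, -7.7, -3.4]] 
U [[-0.006, 0.012, 0.046], [-0.006, 0.011, 0.046], [-0.006, 0.012, 0.046], [-0.006, 0.012, 0.047], [-0.006, 0.011, 0.046]]
T [[-36.1, -6.1, -3.8], [-36.2, -4.4, -4.3], [-36.4, -2.8, -4.7], [-36.4, -1.0, -5.2], [-36.3, 0.7, -5.5]] 
U [[-0.005, 0.012, 0.046], [-0.006, 0.012, 0.046], [-0.006, 0.011, 0.046], [-0.006, 0.012, 0.046], [-0.006, 0.011, 0.046]]
end [480.8 -40.5 186.5]
```

>>> {"name": "apply_moves", "arguments": {"translation": [[-24,-28,3],[-25,-26.5,3],[-26.5,-25.5,2],[-27.5,-24.5,2],[-28.5,-23,1.5]], "turn": [[-0.006,0.012,0.046],[-0.006,0.012,0.046],[-0.006,0.012,0.046],[-0.006,0.012,0.046],[-0.006,0.012,0.046]], "hand": [85,85,85,85,85]}}

```text
time: 0.52
eef_pos: [0.226, 0.4446, 0.2336]
orientation: [[-0.895, 0.444, -0.047], [0.442, 0.896, 0.048], [0.063, 0.023, -0.998]]
contact_force: [1.2, -0.3, -0.8]
width: 0.0853
grasp_force: 0.0
```

>>> {"name": "apply_moves", "arguments": {"translation": [[-30,-21.5,1],[-30.5,-20,0.5],[-31.5,-19,0],[-32.5,-17.5,-0.5],[-33,-16,-1]], "turn": [[-0.006,0.012,0.046],[-0.006,0.012,0.046],[-0.006,0.012,0.046],[-0.006,0.012,0.046],[-0.006,0.012,0.046]], "hand": [85,85,85,85,85]}}

```text
time: 0.93
eef_pos: [0.3109, 0.2825, 0.2173]
orientation: [[-0.766, 0.638, -0.08], [0.63, 0.769, 0.106], [0.13, 0.031, -0.991]]
contact_force: [0.8, -0.1, -0.1]
width: 0.0854
grasp_force: 0.0
```

>>> {"name": "apply_moves", "arguments": {"translation": [[-34,-14.5,-1.5],[-34.5,-12.5,-2],[-35,-11,-2.5],[-35.5,-9.5,-3],[-36,-8,-3.5]], "turn": [[-0.006,0.012,0.046],[-0.006,0.012,0.046],[-0.006,0.012,0.046],[-0.006,0.012,0.046],[-0.006,0.012,0.046]], "hand": [85,85,85,85,85]}}

```text
time: 1.35
eef_pos: [0.3962, 0.1197, 0.2008]
orientation: [[-0.594, 0.798, -0.099], [0.78, 0.602, 0.17], [0.195, 0.023, -0.98]]
contact_force: [0.8, 0.6, 0.4]
width: 0.0847
grasp_force: 0.0
```

>>> {"name": "apply_moves", "arguments": {"translation": [[-36,-6,-4],[-36,-4.5,-4.5],[-36.5,-3,-5],[-36.5,-1,-5],[-36,0.5,-5.5]], "turn": [[-0.006,0.012,0.046],[-0.006,0.012,0.046],[-0.006,0.012,0.046],[-0.006,0.012,0.046],[-0.006,0.012,0.046]], "hand": [85,85,85,85,85]}}

```text
time: 1.77
eef_pos: [0.4807, -0.0426, 0.1839]
orientation: [[-0.39, 0.915, -0.104], [0.884, 0.403, 0.235], [0.257, -0.0, -0.966]]
contact_force: [0.9, 0.9, -0.7]
width: 0.085
grasp_force: 0.0
```

>>> {"name": "apply_moves", "arguments": {"translation": [[0,0,0],[0,0,0]], "turn": [[0,0,0],[0,0,0]], "hand": [85,85]}}

```text
time: 1.93
eef_pos: [0.4807, -0.0422, 0.1836]
orientation: [[-0.389, 0.915, -0.104], [0.885, 0.403, 0.235], [0.257, -0.001, -0.967]]
contact_force: [-0.3, 0.3, -0.2]
width: 0.0852
grasp_force: 0.0
```

Run:
```python
from h import *
o=readout.get_obs();p0=o['eef_pos'];R0=o['orientation'];print(o['time'],p0*1000,o['qpos'])
C=np.array([.4698,-.0156,.0]);R1=toolR(np.radians(113.9),.25);p1=C+[0,0,.08]
e=R1.T@(p0-p1)*1000;print('err in tool',e,Ro.from_matrix(R0.T@R1).as_rotvec())
rows(p0,R0,p1,R1,85,8)
p,d=grab('top');W=world('top',d)
```

```text
1.9333 [480.68184168 -42.2106572  183.57485148] [-0.22866566  0.29504223  1.91297762  0.23172392  1.10286082 -0.76554309]
err in tool [  -2.21937494   -0.83231709 -107.46475253] [ 0.00012746 -0.00944857 -0.00269981]
T [[0.2, 0.1, 13.4], [0.1, 0.1, 13.5], [0.2, 0.1, 13.4], [0.2, 0.1, 13.4], [0.2, 0.1, 13.5]] 
U [[0.0, -0.001, -0.0], [0.0, -0.001, -0.001], [0.0, -0.002, -0.0], [0.0, -0.001, -0.0], [0.0, -0.001, -0.001]]
T [[0.2, 0.1, 13.4], [0.3, 0.1, 13.4], [0.2, 0.1, 13.5]] 
U [[0.0, -0.001, -0.0], [0.0, -0.001, -0.0], [0.0, -0.001, -0.001]]
end [469.8 -15.6  80. ]
```

>>> {"name": "apply_moves", "arguments": {"translation": [[1,0.5,22],[0.5,0.5,22],[0.5,0,22],[0,0,22],[0,0,19.5]], "turn": [[0,-0.009,-0.003],[0,0,0],[0,0,0],[0,0,0],[0,0,0]], "hand": [85,85,85,85,85]}}

```text
time: 2.4
eef_pos: [0.4683, -0.0121, 0.0798]
orientation: [[-0.398, 0.912, -0.101], [0.883, 0.41, 0.226], [0.248, 0.0, -0.969]]
contact_force: [-0.9, -0.2, 0.4]
width: 0.0851
grasp_force: 0.0
```

>>> {"name": "apply_moves", "arguments": {"translation": [[0,0,0],[0,0,0],[0,0,0],[0,0,0],[0,0,0]], "turn": [[0,0,0],[0,0,0],[0,0,0],[0,0,0],[0,0,0]], "hand": [75,65,58,54,50]}}

```text
time: 2.82
eef_pos: [0.4704, -0.0138, 0.082]
orientation: [[-0.396, 0.913, -0.098], [0.884, 0.408, 0.226], [0.247, 0.003, -0.969]]
contact_force: [-0.7, 2.0, 7.1]
width: 0.0552
grasp_force: 64.3
```

>>> {"name": "apply_moves", "arguments": {"translation": [[0,0,0],[0,0,0],[0,0,0],[0,0,0],[0,0,0]], "turn": [[0,0,0],[0,0,0],[0,0,0],[0,0,0],[0,0,0]], "hand": [50,50,50,50,50]}}

```text
time: 3.23
eef_pos: [0.4704, -0.0139, 0.0819]
orientation: [[-0.396, 0.913, -0.098], [0.884, 0.408, 0.227], [0.247, 0.003, -0.969]]
contact_force: [-0.5, 2.2, 8.0]
width: 0.0553
grasp_force: 64.5
```

>>> {"name": "apply_moves", "arguments": {"translation": [[2.5,0,-9.5],[5,0,-19.5],[7.5,0,-29],[7.5,0,-29],[7.5,0,-29]], "turn": [[0,0,0],[0,0,0],[0,0,0],[0,0,0],[0,0,0]], "hand": [50,50,50,50,50]}}

```text
time: 3.65
eef_pos: [0.469, -0.0139, 0.2025]
orientation: [[-0.396, 0.913, -0.1], [0.885, 0.408, 0.226], [0.247, 0.001, -0.969]]
contact_force: [0.4, 0.1, -3.2]
width: 0.0554
grasp_force: 63.9
```

```bash
cat >> h.py <<'E'
def fR(ang,t):
    """frame axes: heading ang, top tipped by t towards +x"""
    fx=np.array([np.cos(ang),np.sin(ang),0]);fz=np.array([0,0,1.]);
    x=np.cos(t)*fx-np.sin(t)*fz;z=np.sin(t)*fx+np.cos(t)*fz;return np.stack([x,np.cross(z,x),z],1)
H=.1175
def st(x,y,z):return O+SX*x+SY*y+np.array([0,0,z])
E
python3 - <<'E'
from h import *
o=readout.get_obs();p0=o['eef_pos'];R0=o['orientation'];print(o['time'],p0*1000,o['contact_force'],o['width'])
off=np.array([.0013,0,.032])
t=.25;F=fR(A,t);tip=st(-.0075,0,H-.011+.03);C=tip-F@[.0315,0,.0165];p1=C+F@off
R1=toolR(A,.247-t);print(C,p1);rows(p0,R0,p1,R1,50,15)
E
```

```text
3.65 [469.00358542 -13.88623259 202.48355623] [ 0.35471008  0.08461842 -3.22387586] 0.05539412470458649
[0.52393695 0.18679965 0.12830617] [0.52329683 0.19595381 0.15898974]
T [[10.2, 9.0, 5.6], [10.6, 8.8, 5.5], [10.8, 8.4, 5.3], [11.1, 8.3, 5.1], [11.3, 7.9, 5.0]] 
U [[-0.003, -0.017, 0.023], [-0.003, -0.016, 0.024], [-0.002, -0.017, 0.023], [-0.003, -0.017, 0.023], [-0.003, -0.016, 0.023]]
T [[11.7, 7.7, 4.8], [11.9, 7.4, 4.6], [12.1, 7.0, 4.5], [12.4, 6.8, 4.3], [12.6, 6.5, 4.0]] 
U [[-0.003, -0.017, 0.024], [-0.003, -0.017, 0.023], [-0.003, -0.016, 0.023], [-0.002, -0.017, 0.023], [-0.003, -0.017, 0.024]]
T [[12.8, 6.2, 3.9], [13.0, 5.8, 3.7], [13.2, 5.6, 3.5], [13.4, 5.2, 3.3], [13.5, 4.9, 3.0]] 
U [[-0.003, -0.016, 0.023], [-0.003, -0.017, 0.023], [-0.003, -0.017, 0.023], [-0.002, -0.016, 0.024], [-0.003, -0.017, 0.023]]
end [523.2 195.9 159. ]
```

Run:
```python
from h import *
o=readout.get_obs();p0=o['eef_pos'];R0=o['orientation']
off=np.array([.0013,0,.032])
t=.25;F=fR(A,t);tip=st(-.0575,0,H-.011+.045);C=tip-F@[.0315,0,.0165];p1=C+F@off
rows(p0,R0,p1,toolR(A,.247-t),50,10)
```

```text
T [[11.2, 11.8, 5.8], [11.7, 11.4, 5.5], [12.2, 10.9, 5.3], [12.8, 10.5, 5.1], [13.2, 10.0, 4.7]] 
U [[-0.004, -0.025, 0.035], [-0.004, -0.025, 0.035], [-0.005, -0.025, 0.035], [-0.004, -0.025, 0.035], [-0.004, -0.025, 0.034]]
T [[13.6, 9.5, 4.5], [14.1, 9.0, 4.1], [14.5, 8.5, 3.9], [14.9, 8.0, 3.5], [15.3, 7.4, 3.1]] 
U [[-0.004, -0.025, 0.035], [-0.005, -0.025, 0.035], [-0.004, -0.025, 0.035], [-0.004, -0.025, 0.035], [-0.004, -0.025, 0.035]]
end [526.8 146.1 174. ]
```

>>> {"name": "apply_moves", "arguments": {"translation": [[11,12,6],[11.5,11.5,5.5],[12,11,5.5],[13,10.5,5],[13,10,4.5]], "turn": [[-0.004,-0.025,0.035],[-0.004,-0.025,0.035],[-0.004,-0.025,0.035],[-0.004,-0.025,0.035],[-0.004,-0.025,0.035]], "hand": [50,50,50,50,50]}}

```text
time: 4.07
eef_pos: [0.499, 0.0665, 0.187]
orientation: [[-0.237, 0.971, -0.039], [0.964, 0.24, 0.116], [0.122, -0.01, -0.993]]
contact_force: [0.2, 0.6, -1.5]
width: 0.0553
grasp_force: 64.0
```

>>> {"name": "apply_moves", "arguments": {"translation": [[13.5,9.5,4.5],[14,9,4],[14.5,8.5,4],[15,8,3.5],[15.5,7.5,3]], "turn": [[-0.004,-0.025,0.035],[-0.004,-0.025,0.035],[-0.004,-0.025,0.035],[-0.004,-0.025,0.035],[-0.004,-0.025,0.035]], "hand": [50,50,50,50,50]}}

```text
time: 4.48
eef_pos: [0.528, 0.1467, 0.1727]
orientation: [[-0.067, 0.998, -0.001], [0.998, 0.067, -0.004], [-0.004, -0.001, -1.0]]
contact_force: [0.3, -0.6, -2.7]
width: 0.0548
grasp_force: 64.0
```

>>> {"name": "apply_moves", "arguments": {"translation": [[0,0,0],[0,0,0]], "turn": [[0,0,0],[0,0,0]], "hand": [50,50]}}

```text
time: 4.65
eef_pos: [0.5277, 0.1468, 0.1724]
orientation: [[-0.071, 0.997, -0.002], [0.997, 0.071, -0.003], [-0.003, -0.002, -1.0]]
contact_force: [0.1, -0.3, -1.7]
width: 0.0554
grasp_force: 64.0
```

Run:
```python
from h import *
o=readout.get_obs();print(o['time'],o['eef_pos']*1000,o['contact_force'],o['ft_torque'],o['qpos'])
for n in('side','top'):
    p,d=grab(n)
    if n=='side':cv2.imwrite('pics/side3.png',cv2.resize(p[90:290,200:400,::-1],(600,600)))
    else:cv2.imwrite('pics/top3.png',cv2.resize(p[180:340,150:310,::-1],(600,600)))
```

```text
4.65 [527.69563045 146.82202199 172.36434243] [ 0.0559599  -0.3252157  -1.72371887] [ 0.03035171 -0.00053805 -0.00495104] [ 0.27014625  0.32537305  1.86926649 -0.00315425  0.94967519  0.2006013 ]
```

View pics/side3.png

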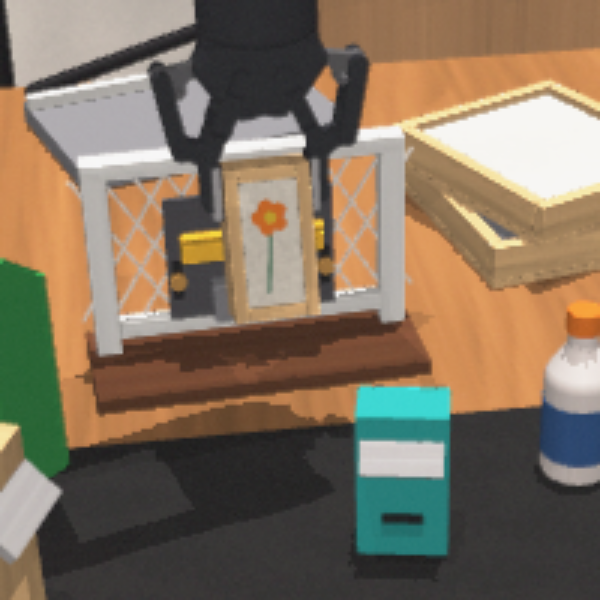

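View pics/top3.png

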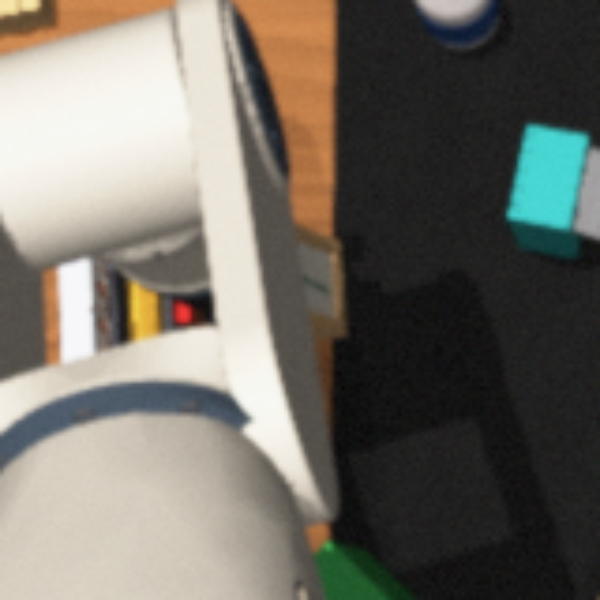

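The side view shows the frame held upright in the jaws, its front at about px (291,170), foot towards the camera. The top view shows the cleat and stud at about px (188,262) past the arm. I'll check the frame's pose in the hand by fitting a plane to its front.

Run:
```python
from h import *
S=np.load('pics/side.npz');W=world('side',S['d']);h=cv2.cvtColor(S['p'],cv2.COLOR_RGB2HSV)
o=readout.get_obs();p=o['eef_pos'];R=o['orientation']
k=np.zeros((480,640),bool);k[146:195,276:305]=1
L=(W-p)@R  # tool coords
k&=np.isfinite(L[...,0])&(L[...,0]<0.005)&(L[...,0]>-.05)
P=W[k];c=P.mean(0)
for _ in range(4):
    c=P.mean(0);n=np.linalg.svd(P-c)[2][2] if len(P)<3000 else np.linalg.eigh(np.cov((P-c).T))[1][:,0]
    r=(P-c)@n;P=P[abs(r)<max(.004,2*r.std())]
n*=np.sign(n[1]);print(len(P),'n',n,'rms',r.std(),'tilt',np.arcsin(-n[2]),'head',np.degrees(np.arctan2(n[1],n[0])))
for t in(.24,.25,.26):
    F=fR(A,t);C=p-F@[.0013,0,.032];print(t,'front plane resid mm',((c-C)@F[:,0]+.018)*1000)
print('centroid stand y',(c-O)@SY)
wood=k|True
m=(np.abs((W-c)@n)<.006)&np.isfinite(W[...,0]);m[:140]=0;m[200:]=0;m[:,:270]=0;m[:,312:]=0
Q=(W[m]-C)@F;print(np.round(np.percentile(Q,[1,99],axis=0)*1000,1))
```

```text
1262 n [-0.07075133  0.96673473 -0.24580116] rms 0.0021869859398359576 tilt 0.24834612274908827 head 94.18577914843576
0.24 front plane resid mm 3.557770975476524
0.25 front plane resid mm 3.8453510502707324
0.26 front plane resid mm 4.134476577081054
centroid stand y 0.0012755345153099918
[[-19.3 -34.1 -47.4]
 [ -8.3  35.1  58. ]]
```

Run:
```python
from h import *
T=np.load('pics/top.npz')['p']  # arm image now
p=cv2.imread('pics/top1.png')[...,::-1].astype(int)
def onz(u,v,z):
    o,r=ray('top',u,v);return o+(z-o[2])/r[2]*r
for v in(244,262,278):
    print(v,[(u,p[v,u].tolist()) for u in range(178,206)])
for v,u,z in((262,190.5,.1105),(262,184.5,.1065),(262,190.5,.0905)):
    P=onz(u,v,z);print(u,v,P*1000,(P-O)@SX*1000,(P-O)@SY*1000)
for u in (167,168,177,178): 
    P=onz(u,262,.162);print(u,(P-O)@SX*1000)
```

```text
244 [(178, [98, 92, 92]), (179, [98, 94, 102]), (180, [71, 71, 78]), (181, [27, 29, 33]), (182, [50, 40, 30]), (183, [148, 110, 45]), (184, [214, 166, 58]), (185, [239, 209, 76]), (186, [247, 222, 81]), (187, [247, 212, 77]), (188, [245, 206, 73]), (189, [242, 199, 72]), (190, [221, 168, 57]), (191, [151, 107, 35]), (192, [83, 54, 21]), (193, [58, 35, 23]), (194, [54, 32, 20]), (195, [58, 34, 23]), (196, [66, 36, 25]), (197, [74, 42, 27]), (198, [103, 58, 38]), (199, [129, 71, 47]), (200, [133, 78, 53]), (201, [129, 72, 48]), (202, [123, 71, 48]), (203, [123, 72, 48]), (204, [122, 69, 45]), (205, [127, 71, 48])]
262 [(178, [94, 83, 75]), (179, [86, 78, 79]), (180, [94, 90, 97]), (181, [71, 70, 77]), (182, [35, 35, 35]), (183, [52, 40, 27]), (184, [168, 129, 48]), (185, [239, 220, 79]), (186, [248, 234, 87]), (187, [247, 219, 79]), (188, [247, 211, 79]), (189, [245, 205, 74]), (190, [240, 195, 69]), (191, [206, 156, 52]), (192, [121, 91, 42]), (193, [91, 84, 71]), (194, [92, 91, 93]), (195, [96, 80, 86]), (196, [138, 45, 44]), (197, [221, 49, 45]), (198, [244, 64, 60]), (199, [245, 65
[... 411 characters left out ...]
90, [244, 203, 74]), (191, [238, 190, 67]), (192, [195, 145, 51]), (193, [98, 69, 25]), (194, [67, 45, 23]), (195, [56, 36, 25]), (196, [59, 35, 25]), (197, [64, 42, 31]), (198, [68, 41, 26]), (199, [70, 39, 25]), (200, [71, 40, 25]), (201, [73, 44, 29]), (202, [76, 44, 31]), (203, [68, 39, 22]), (204, [68, 40, 26]), (205, [71, 42, 30])]
190.5 262 [518.13846104 212.83089594 110.5       ] -15.730593256634725 3.9685167870159717
184.5 262 [518.95895424 226.44866245 106.5       ] -2.2032336534267936 2.2000948945960097
190.5 262 [521.18806856 217.32644982  90.5       ] -11.458720193295738 0.6127439629154369
167 20.78588878275899
168 18.76414397409122
177 0.5674957114804049
178 -1.4544590997636089
```

Run:
```python
from h import *
def onz(u,v,z):
    o,r=ray('top',u,v);return o+(z-o[2])/r[2]*r
for n,u,v,z,e in(('cleat bottom front',192.1,262,H-.022,-16),('stud front bottom',201.1,262,H-.06,-27),('stud front top',200.1,262,H-.05,-27),('plate top face edge',181.6,262,H+.017,0),('slot/cleat rear',183.8,262,H-.011,-5)):
    P=onz(u+0.,v,z);print(n,((P-O)@SX*1000).round(1),'expect',e)
```

```text
cleat bottom front -15.9 expect -16
stud front bottom -27.6 expect -27
stud front top -27.4 expect -27
plate top face edge -2.5 expect 0
slot/cleat rear -0.7 expect -5
```

```bash
cat >> h.py <<'E'
OFF=np.array([-.0007,0,.032])
def tcp(t,tx,ty,tz):
    """TCP pose for tip at stand (tx,ty,tz), tipped t"""
    F=fR(A,t);C=st(tx,ty,tz)-F@[.0315,0,.0165];return C+F@OFF,toolR(A,.25-t)
def state():
    o=readout.get_obs();p=o['eef_pos'];R=o['orientation'];a=np.arctan2(R[2,0],-R[2,2]);t=.25-a
    F=fR(A,t);C=p-F@OFF;T=C+F@[.0315,0,.0165]
    f=lambda P:np.round(np.r_[(P-O)@SX,(P-O)@SY,P[2]]*1000,1)
    print('t',round(o['time'],2),'tilt',round(t,3),'head',round(np.degrees(np.arctan2(R[1,0],R[0,0])),2),'C',f(C),'tip',f(T),'F',np.round([o['contact_force']@SX,o['contact_force']@SY,o['contact_force'][2]],1),'grip',o['grasp_force']);return p,R
E
python3 - <<'E'
from h import *
p,R=state()
q,Q=tcp(.25,-.008,0,.150);rows(p,R,q,Q,50,5)
q2,_=tcp(.25,-.008,0,H+.006);print((q2-q)*1000)
E
```

```text
t 4.75 tilt 0.253 head 94.0 C [-90.7  -0.6 141.1] tip [-56.1  -0.6 149.2] F [-0.3  0.4 -2.3] grip 64.01747424155474
T [[9.6, -0.1, -0.2], [9.6, -0.2, -0.1], [9.6, -0.1, -0.2], [9.6, -0.1, -0.2], [9.6, -0.1, -0.1]] 
U [[-0.001, 0.001, 0.0], [-0.0, 0.0, 0.0], [-0.001, 0.001, 0.0], [-0.0, 0.0, 0.0], [-0.001, 0.001, 0.0]]
end [523.5 193.5 173. ]
[  0.    0.  -26.5]
```

>>> {"name": "apply_moves", "arguments": {"translation": [[10,0,0],[10,0,0],[10,0,0],[10,-0.5,0],[8,0,0]], "turn": [[0,0.003,0],[0,0,0],[0,0,0],[0,0,0],[0,0,0]], "hand": [50,50,50,50,50]}}

```text
time: 5.17
eef_pos: [0.5238, 0.1952, 0.1719]
orientation: [[-0.069, 0.998, -0.002], [0.998, 0.069, 0.0], [0.0, -0.002, -1.0]]
contact_force: [-0.6, -0.5, -1.9]
width: 0.0556
grasp_force: 64.0
```

>>> {"name": "apply_moves", "arguments": {"translation": [[0,0,6],[0,0,6],[0,0,5],[0,0,4],[0,0,0]], "turn": [[0,0,0],[0,0,0],[0,0,0],[0,0,0],[0,0,0]], "hand": [50,50,50,50,50]}}

```text
time: 5.58
eef_pos: [0.5232, 0.1934, 0.1495]
orientation: [[-0.069, 0.998, -0.004], [0.998, 0.069, -0.001], [-0.001, -0.004, -1.0]]
contact_force: [-1.4, 0.1, -1.9]
width: 0.0554
grasp_force: 64.0
```

Run:
```python
from h import *
state()
```

```text
t 5.58 tilt 0.251 head 93.95 C [-42.8   0.3 118.3] tip [ -8.1   0.3 126.5] F [ 0.2  1.3 -1.9] grip 64.01671037077904
```

>>> {"name": "apply_moves", "arguments": {"translation": [[0,0,2.5],[0,0,2.5],[0,0,2.5],[0,0,2],[0,0,0]], "turn": [[0,0,0],[0,0,0],[0,0,0],[0,0,0],[0,0,0]], "hand": [50,50,50,50,50]}}

```text
time: 6.0
eef_pos: [0.5237, 0.1938, 0.1409]
orientation: [[-0.069, 0.998, -0.003], [0.998, 0.069, -0.0], [-0.0, -0.003, -1.0]]
contact_force: [-0.0, 0.1, -1.5]
width: 0.0553
grasp_force: 64.0
```

>>> {"name": "apply_moves", "arguments": {"translation": [[0,0,1],[0,0,1],[0,0,1],[0,0,0],[0,0,0]], "turn": [[0,0,0],[0,0,0],[0,0,0],[0,0,0],[0,0,0]], "hand": [50,50,50,50,50]}}

```text
time: 6.42
eef_pos: [0.5238, 0.194, 0.1383]
orientation: [[-0.069, 0.998, -0.002], [0.998, 0.069, -0.0], [0.0, -0.002, -1.0]]
contact_force: [-0.2, 0.1, -1.7]
width: 0.0553
grasp_force: 64.0
```

Run:
```python
from h import *
state()
```

```text
t 6.42 tilt 0.25 head 93.97 C [-42.2  -0.4 107.1] tip [ -7.6  -0.4 115.3] F [ 0.2  0.2 -1.7] grip 64.01653412729502
```

>>> {"name": "apply_moves", "arguments": {"translation": [[0,0,1],[0,0,1],[0,0,1],[0,0,0],[0,0,0]], "turn": [[0,0,0],[0,0,0],[0,0,0],[0,0,0],[0,0,0]], "hand": [50,50,50,50,50]}}

```text
time: 6.83
eef_pos: [0.5238, 0.194, 0.1352]
orientation: [[-0.069, 0.998, -0.003], [0.998, 0.069, -0.0], [-0.0, -0.003, -1.0]]
contact_force: [0.4, -0.6, -1.6]
width: 0.0554
grasp_force: 64.0
```

>>> {"name": "apply_moves", "arguments": {"translation": [[0,0,1],[0,0,1],[0,0,0],[0,0,0]], "turn": [[0,0,0],[0,0,0],[0,0,0],[0,0,0]], "hand": [50,50,50,50]}}

```text
time: 7.17
eef_pos: [0.5238, 0.194, 0.1332]
orientation: [[-0.069, 0.998, -0.003], [0.998, 0.069, -0.0], [-0.0, -0.003, -1.0]]
contact_force: [-0.1, -0.8, -2.8]
width: 0.055
grasp_force: 64.0
```

Run:
```python
from h import *
state()
```

```text
t 7.17 tilt 0.25 head 93.97 C [-42.2  -0.4 102.1] tip [ -7.6  -0.4 110.3] F [-0.8  0.2 -2.8] grip 64.01745244860649
```

>>> {"name": "apply_moves", "arguments": {"translation": [[0,0,1],[0,0,1],[0,0,0],[0,0,0]], "turn": [[0,0,0],[0,0,0],[0,0,0],[0,0,0]], "hand": [50,50,50,50]}}

```text
time: 7.5
eef_pos: [0.5239, 0.194, 0.1313]
orientation: [[-0.069, 0.998, -0.002], [0.998, 0.069, -0.0], [0.0, -0.002, -1.0]]
contact_force: [0.3, 0.6, -2.5]
width: 0.0556
grasp_force: 64.2
```

Run:
```python
from h import *
state()
```

```text
t 7.5 tilt 0.25 head 93.97 C [-42.1  -0.5 100.1] tip [ -7.5  -0.5 108.3] F [ 0.5 -0.3 -2.5] grip 64.2081968486309
```

>>> {"name": "apply_moves", "arguments": {"translation": [[0,0,0.5],[0,0,0.5],[0,0,0.5],[0,0,0],[0,0,0]], "turn": [[0,0,0],[0,0,0],[0,0,0],[0,0,0],[0,0,0]], "hand": [50,50,50,50,50]}}

```text
time: 7.92
eef_pos: [0.5242, 0.1945, 0.1304]
orientation: [[-0.069, 0.998, -0.002], [0.998, 0.069, 0.001], [0.001, -0.002, -1.0]]
contact_force: [-1.3, 1.4, 5.0]
width: 0.0554
grasp_force: 65.0
```

Run:
```python
from h import *
state()
```

```text
t 7.92 tilt 0.249 head 93.96 C [-41.7  -0.8  99.2] tip [ -7.1  -0.8 107.4] F [1.5 1.2 5. ] grip 65.03587413579226
```

Run:
```python
from h import *
p0=np.array([.5239,.194,.1298]);R0=toolR(A,.001)
cur=p0,R0
for t,tx,tz in((.19,-.0072,.108),(.12,-.007,.108),(.06,-.0065,.108),(0.0,-.006,.108)):
    q=tcp(t,tx,-.0005,tz);print(t);rows(*cur,*q,50,2);cur=q
```

```text
0.19
T [[-0.5, 0.0, 0.2], [-0.5, 0.0, 0.3]] 
U [[0.0, 0.03, 0.0], [0.0, 0.029, -0.0]]
end [524.  193.  129.3]
0.12
T [[-0.7, 0.0, 1.0], [-0.7, -0.0, 1.0]] 
U [[-0.0, 0.035, -0.0], [-0.0, 0.035, 0.0]]
end [524.1 191.8 127.2]
0.06
T [[-0.4, 0.0, 0.9], [-0.5, 0.0, 0.8]] 
U [[0.0, 0.03, -0.0], [-0.0, 0.03, 0.0]]
end [524.1 191.2 125.4]
0.0
T [[-0.4, 0.0, 0.9], [-0.5, 0.0, 0.9]] 
U [[-0.0, 0.03, -0.0], [-0.0, 0.03, 0.0]]
end [524.2 190.7 123.5]
```

>>> {"name": "apply_moves", "arguments": {"translation": [[-0.5,0,0],[-0.5,0,0.3],[-0.7,0,1],[-0.7,0,1],[0,0,0]], "turn": [[0,0.03,0],[0,0.03,0],[0,0.035,0],[0,0.035,0],[0,0,0]], "hand": [50,50,50,50,50]}}

```text
time: 8.33
eef_pos: [0.5239, 0.1914, 0.1272]
orientation: [[-0.067, 0.998, -0.012], [0.989, 0.068, 0.131], [0.132, -0.003, -0.991]]
contact_force: [-1.0, 4.2, -1.0]
width: 0.0554
grasp_force: 64.2
```

Run:
```python
from h import *
state()
```

```text
t 8.33 tilt 0.118 head 93.86 C [-40.6  -0.3  95.3] tip [ -7.4  -0.3 108. ] F [ 4.3  0.7 -1. ] grip 64.21373203396797
```

>>> {"name": "apply_moves", "arguments": {"translation": [[1.5,0,0],[-0.2,0,0.9],[-0.2,0,0.9],[0,0,0],[0,0,0]], "turn": [[0,0,0],[0,0.03,0],[0,0.03,0],[0,0,0],[0,0,0]], "hand": [50,50,50,50,50]}}

```text
time: 8.75
eef_pos: [0.5236, 0.1926, 0.1254]
orientation: [[-0.067, 0.998, -0.016], [0.98, 0.069, 0.186], [0.187, -0.003, -0.982]]
contact_force: [-0.1, -1.7, -4.5]
width: 0.0552
grasp_force: 70.4
```

Run:
```python
from h import *
state()
```

```text
t 8.75 tilt 0.062 head 93.92 C [-37.6  -0.1  93.5] tip [-5.10e+00 -1.00e-01  1.08e+02] F [-1.7  0.2 -4.5] grip 70.36883130669594
```

>>> {"name": "apply_moves", "arguments": {"translation": [[-0.8,0,0],[-0.4,0,0.9],[-0.4,0,0.9],[0,0,0],[0,0,0]], "turn": [[0,0,0],[0,0.03,0],[0,0.03,0],[0,0,0],[0,0,0]], "hand": [50,50,50,50,50]}}

```text
time: 9.17
eef_pos: [0.524, 0.1919, 0.1236]
orientation: [[-0.066, 0.998, -0.02], [0.967, 0.069, 0.245], [0.246, -0.003, -0.969]]
contact_force: [-0.0, 0.2, -2.0]
width: 0.0552
grasp_force: 70.3
```

Run:
```python
from h import *
state()
p,d=grab('side');cv2.imwrite('pics/side4.png',cv2.resize(p[90:230,210:350,::-1],(600,600),interpolation=cv2.INTER_CUBIC))
```

```text
t 9.17 tilt 0.001 head 93.9 C [-36.4  -0.4  91.6] tip [ -4.8  -0.4 108.1] F [ 0.2 -0.  -2. ] grip 70.30626364052296
```

View pics/side4.png

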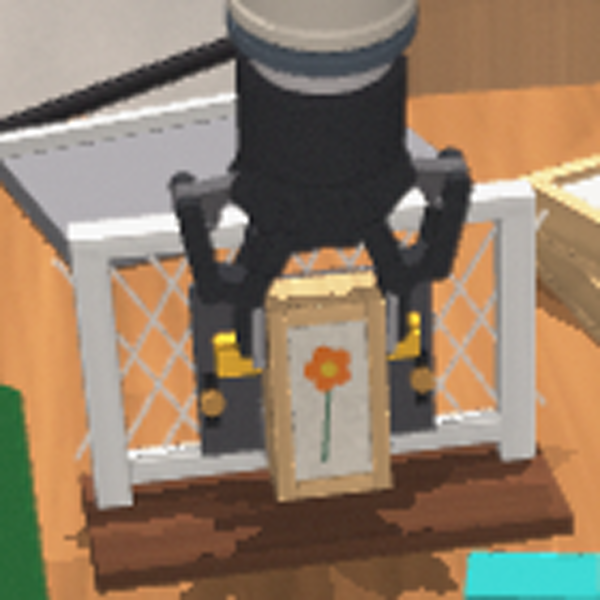

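The side view shows the frame upright at about px (288,180) in front of the cleat, with the stud hidden behind it. Next I check its tilt from the depth image, then press.

```bash
cat >> h.py <<'E'
def plane(u0,u1,v0,v1):
    W=world('side',np.load('pics/side.npz')['d']);P=W[v0:v1,u0:u1].reshape(-1,3);P=P[np.isfinite(P[:,0])];P=P[abs(P[:,1]-np.median(P[:,1]))<.03]
    for _ in range(5):
        c=P.mean(0);n=np.linalg.eigh(np.cov((P-c).T))[1][:,0];r=(P-c)@n;P=P[abs(r)<max(.003,2*r.std())]
    n*=np.sign(n[1]);print(len(P),'tilt',np.arcsin(-n[2]),'head',np.degrees(np.arctan2(n[1],n[0])),'front stand x',(c-O)@SX,'rms',r.std())
E
python3 -c "
from h import *
plane(277,299,163,203)"
```

```text
734 tilt 0.011268662260433436 head 92.55403497322142 front stand x -0.05432411837910995 rms 0.0017817315814414802
```

>>> {"name": "apply_moves", "arguments": {"translation": [[0.15,0,-0.5],[0.15,0,0.5],[0.15,0,0.5],[0.15,0,0.5],[0,0,0]], "turn": [[0,0,0],[0,0,0],[0,0,0],[0,0,0],[0,0,0]], "hand": [50,50,50,50,50]}}

```text
time: 9.63
eef_pos: [0.5238, 0.1929, 0.1228]
orientation: [[-0.067, 0.998, -0.02], [0.967, 0.069, 0.246], [0.247, -0.003, -0.969]]
contact_force: [0.5, -0.1, -1.2]
width: 0.0551
grasp_force: 70.3
```

Run:
```python
from h import *
state()
```

```text
t 9.63 tilt 0.0 head 93.94 C [-35.4  -0.3  90.8] tip [ -3.9  -0.3 107.3] F [-0.1 -0.5 -1.2] grip 70.30687518417835
```

>>> {"name": "apply_moves", "arguments": {"translation": [[-0.1,0,0.4],[-0.1,0,0.4],[0,0,0],[0,0,0]], "turn": [[0,0,0],[0,0,0],[0,0,0],[0,0,0]], "hand": [50,50,50,50]}}

```text
time: 9.97
eef_pos: [0.5239, 0.1928, 0.1221]
orientation: [[-0.066, 0.998, -0.019], [0.967, 0.069, 0.247], [0.248, -0.002, -0.969]]
contact_force: [0.3, 0.9, -0.8]
width: 0.0555
grasp_force: 70.5
```

Run:
```python
from h import *
state()
```

```text
t 9.97 tilt -0.0 head 93.92 C [-35.4  -0.4  90.1] tip [ -3.9  -0.4 106.6] F [ 0.9 -0.4 -0.8] grip 70.45365482568741
```

>>> {"name": "apply_moves", "arguments": {"translation": [[-0.1,0,0.4],[-0.1,0,0.4],[0,0,0],[0,0,0]], "turn": [[0,0,0],[0,0,0],[0,0,0],[0,0,0]], "hand": [50,50,50,50]}}

```text
time: 10.3
eef_pos: [0.5241, 0.1931, 0.1217]
orientation: [[-0.066, 0.998, -0.019], [0.966, 0.069, 0.247], [0.248, -0.002, -0.969]]
contact_force: [-0.8, 2.0, 6.0]
width: 0.0549
grasp_force: 71.0
```

Run:
```python
from h import *
state()
```

```text
t 10.3 tilt -0.001 head 93.93 C [-35.1  -0.6  89.7] tip [ -3.6  -0.6 106.2] F [2.  0.6 6. ] grip 70.97126305103302
```

>>> {"name": "apply_moves", "arguments": {"translation": [[0.4,0,0.1],[0,0,0],[0,0,0]], "turn": [[0,0,0],[0,0,0],[0,0,0]], "hand": [50,50,50]}}

```text
time: 10.55
eef_pos: [0.5242, 0.1933, 0.1215]
orientation: [[-0.066, 0.998, -0.019], [0.967, 0.069, 0.247], [0.248, -0.002, -0.969]]
contact_force: [-0.9, 2.7, 5.7]
width: 0.0549
grasp_force: 70.9
```

Run:
```python
from h import *
state()
p,d=grab('side');plane(277,299,165,204)
cv2.imwrite('pics/side5.png',cv2.resize(p[90:230,210:350,::-1],(600,600),interpolation=cv2.INTER_CUBIC))
```

```text
t 10.55 tilt -0.0 head 93.93 C [-34.9  -0.7  89.5] tip [ -3.4  -0.7 106. ] F [2.7 0.7 5.7] grip 70.89343070983887
739 tilt 0.022664715164711746 head 92.97754356952065 front stand x -0.05269906250575621 rms 0.0019246828194108547
```

>>> {"name": "apply_moves", "arguments": {"translation": [[0,0,0],[0,0,0],[0,0,0],[0,0,0],[0,0,0]], "turn": [[0,0,0],[0,0,0],[0,0,0],[0,0,0],[0,0,0]], "hand": [57,60,64,68,72]}}

```text
time: 11.02
eef_pos: [0.5238, 0.193, 0.121]
orientation: [[-0.066, 0.998, -0.02], [0.967, 0.069, 0.246], [0.247, -0.003, -0.969]]
contact_force: [-0.3, 0.5, 0.0]
width: 0.072
grasp_force: 0.0
```

Run:
```python
from h import *
state();print(readout.get_obs()['width'])
p,d=grab('side');plane(277,299,165,204)
```

```text
t 11.02 tilt 0.0 head 93.93 C [-35.2  -0.3  89. ] tip [ -3.7  -0.3 105.5] F [0.5 0.3 0. ] grip 0.0
0.07200057640614675
780 tilt -0.04225682447937592 head 91.97869321143999 front stand x -0.05183216493617981 rms 0.0019817852549545434
```

>>> {"name": "apply_moves", "arguments": {"translation": [[0,0,-8],[0,0,-15],[0,0,-25],[0,0,-30],[0,0,-30]], "turn": [[0,0,0],[0,0,0],[0,0,0],[0,0,0],[0,0,0]], "hand": [72,72,72,72,72]}}

```text
time: 11.48
eef_pos: [0.5255, 0.166, 0.2271]
orientation: [[-0.066, 0.998, -0.02], [0.967, 0.069, 0.246], [0.247, -0.003, -0.969]]
contact_force: [0.7, 0.5, 0.6]
width: 0.0716
grasp_force: 0.0
```

>>> {"name": "apply_moves", "arguments": {"translation": [[-10,0,-30],[-10,0,-30],[-10,0,-30],[0,0,0],[0,0,0]], "turn": [[0,0,0],[0,0,0],[0,0,0],[0,0,0],[0,0,0]], "hand": [72,72,72,72,72]}}

```text
time: 11.9
eef_pos: [0.5306, 0.1145, 0.3078]
orientation: [[-0.066, 0.998, -0.015], [0.967, 0.068, 0.247], [0.247, 0.001, -0.969]]
contact_force: [-0.1, -0.3, -0.7]
width: 0.0723
grasp_force: 0.0
```

Run:
```python
from h import *
state()
p,d=grab('side')
for b in((277,299,165,204),(279,297,168,200),(275,301,163,206)):plane(*b)
q,d=grab('top')
cv2.imwrite('pics/end.png',np.hstack([cv2.resize(p[120:220,225:325,::-1],(390,390),interpolation=cv2.INTER_CUBIC),cv2.resize(q[220:310,150:240,::-1],(390,390),interpolation=cv2.INTER_CUBIC)]))
```

```text
t 11.9 tilt 0.0 head 93.9 C [-114.    -1.6  275.8] tip [-82.5  -1.6 292.3] F [-0.3  0.1 -0.7] grip 0.0
738 tilt -0.042331720892136486 head 93.10449314444008 front stand x -0.0517373804431624 rms 0.0018633731486473475
503 tilt -0.049859420392178916 head 94.45199834831092 front stand x -0.05117818144275524 rms 0.0016847800476349618
964 tilt -0.03240366715221871 head 93.25169344450677 front stand x -0.05225135043825451 rms 0.002030564073816861
```

View pics/end.png

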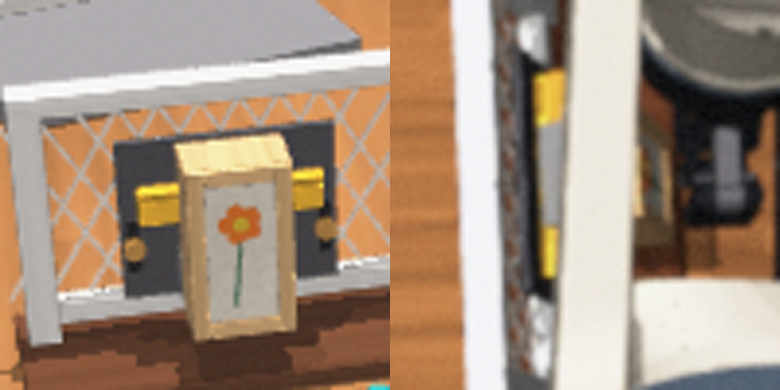

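The left half shows the frame hanging on the cleat with the jaws clear. Its front spans about px (272–301, 165–206) and the cleat shows on both sides. I'll check the tilt with averaged depth before handing in.

Run:
```python
from h import *
D=np.stack([cams.read_camera('side')[1] for _ in range(12)]);D[D==0]=np.nan
d=np.nan_to_num(np.nanmedian(D,0));W=world('side',d)
X=lambda P:np.c_[(P-O)@SX,(P-O)@SY,P[:,2]]*1000
for v in range(158,212,3):
    P=W[v,281:298];print(v,np.round(np.nanmedian(X(P),0),1))
def fit(n,u0,u1,v0,v1):
    P=X(W[v0:v1,u0:u1].reshape(-1,3));P=P[np.isfinite(P[:,0])]
    P=P[abs(P[:,0]-np.median(P[:,0]))<8]
    a=np.linalg.lstsq(np.c_[P[:,1:],np.ones(len(P))],P[:,0],rcond=None)[0];print(n,'dx/dz(tilt)',a[1],'dx/dy',a[0],'rms',(P[:,0]-np.c_[P[:,1:],np.ones(len(P))]@a).std())
fit('frame',280,298,168,203)
fit('plate left',257,269,156,165);fit('stand post',232,236,150,200);fit('post r',327,331,145,195)
print(readout.get_obs()['time'])
```

```text
158 [-34.1  -8.4 139.4]
161 [-47.7  -5.9 138.7]
164 [-55.   -4.4 136.2]
167 [-53.1  -4.7 127.8]
170 [-51.9  -4.5 121.1]
173 [-52.5  -4.1 114.7]
176 [-52.4  -4.  107.9]
179 [-52.2  -3.7 100.8]
182 [-51.3  -3.5  93.4]
185 [-51.3  -3.2  86.7]
188 [-51.1  -3.   79.2]
191 [-50.6  -2.7  72.2]
194 [-50.8  -2.5  65.2]
197 [-50.1  -2.3  57.7]
200 [-49.7  -2.1  50.4]
203 [-52.7  -1.4  44.7]
206 [-12.   -7.4  12.8]
209 [-22.9  -5.1  12.4]
frame dx/dz(tilt) -0.0302854918516543 dx/dy 0.033213000971240025 rms 1.096894139155189
plate left dx/dz(tilt) 0.008398033410671966 dx/dy 0.004792529205490456 rms 0.7515592193180184
stand post dx/dz(tilt) -0.0012895050977927008 dx/dy -0.01623664229401053 rms 0.7812517648269618
post r dx/dz(tilt) -0.0011044795080984438 dx/dy 0.033842456427577175 rms 0.7323197572060012
12.6
```

>>> {"name": "apply_moves", "arguments": {"translation": [[-35,0,0],[-35,0,0],[-35,0,0],[-35,0,0],[-35,0,0]], "turn": [[0,0,0],[0,0,0],[0,0,0],[0,0,0],[0,0,0]], "hand": [72,72,72,72,72]}}

```text
time: 13.02
eef_pos: [0.5413, -0.0554, 0.2621]
orientation: [[-0.067, 0.998, -0.019], [0.967, 0.069, 0.247], [0.247, -0.002, -0.969]]
contact_force: [0.0, 0.1, 0.1]
width: 0.0717
grasp_force: 0.0
```

Run:
```python
from h import *
R=[cams.read_camera('side') for _ in range(20)]
D=np.stack([r[1] for r in R]);D[D==0]=np.nan;d=np.nan_to_num(np.nanmean(D,0));W=world('side',d);im=np.mean([r[0] for r in R],0)
h=cv2.cvtColor(im.astype(np.uint8),cv2.COLOR_RGB2HSV)
X=np.stack([(W-O)@SX,(W-O)@SY,W[...,2]],-1)*1000
for v in(180,):print([(u,h[v,u].tolist(),np.round(X[v,u,:2]).tolist()) for u in range(266,306)])
for nm,us in(('L',range(276,279)),('R',range(297,300)),('pic',range(281,295))):
    P=X[170:202,list(us)].reshape(-1,3);k=np.abs(P[:,0]-np.median(P[:,0]))<5;P=P[k];print(nm,np.polyfit(P[:,2],P[:,0],1),len(P))
T=cams.read_camera('top');cv2.imwrite('pics/top6.png',cv2.resize(T[0][220:310,150:240,::-1],(590,590),interpolation=cv2.INTER_CUBIC));np.savez('pics/top6.npz',p=T[0],d=T[1])
print(readout.get_obs()['time'])
```

```text
[(266, [150, 11, 67], [0.0, 38.0]), (267, [150, 11, 67], [-0.0, 36.0]), (268, [150, 8, 67], [0.0, 34.0]), (269, [150, 11, 67], [-1.0, 32.0]), (270, [173, 14, 72], [0.0, 29.0]), (271, [16, 74, 103], [-21.0, 30.0]), (272, [16, 108, 135], [-38.0, 30.0]), (273, [16, 107, 153], [-54.0, 29.0]), (274, [16, 110, 165], [-54.0, 27.0]), (275, [17, 109, 168], [-55.0, 25.0]), (276, [16, 108, 173], [-55.0, 23.0]), (277, [16, 84, 180], [-54.0, 21.0]), (278, [18, 29, 177], [-52.0, 19.0]), (279, [18, 29, 174], [-51.0, 17.0]), (280, [17, 29, 170], [-51.0, 15.0]), (281, [17, 34, 173], [-51.0, 13.0]), (282, [14, 76, 177], [-51.0, 11.0]), (283, [12, 127, 181], [-52.0, 9.0]), (284, [12, 201, 184], [-52.0, 7.0]), (285, [12, 202, 183], [-53.0, 5.0]), (286, [12, 203, 183], [-53.0, 3.0]), (287, [12, 201, 183], [-53.0, 1.0]), (288, [11, 187, 183], [-52.0, -2.0]), (289, [11, 178, 185], [-53.0, -4.0]), (290, [11, 157, 184], [-52.0, -6.0]), (291, [13, 98, 182], [-52.0, -8.0]), (292, [18, 29, 177], [-51.0, -10.0]), (293, [18, 29, 177], [-51.0, -12.0]), (294, [18, 29, 177], [-52.0, -14.0]), (295, [16, 38, 176], [-51.0, -16.0]), (296, [16, 111, 166], [-54.0, -18.0]), (297, [16, 111, 166], [-55.0, -20.0]), (298, [17, 111, 170], [-55.0, -22.0]), (299, [16, 108, 167], [-54.0, -24.0]), (300, [15, 74, 113], [-55.0, -26.0]), (301, [150, 8, 66], [1.0, -38.0]), (302, [150, 11, 67], [-1.0, -40.0]), (303, [150, 8, 66], [1.0, -42.0]), (304, [150, 8, 67], [0.0, -44.0]), (305, [5, 21, 72], [-0.0, -46.0])]
L [-3.17486565e-03 -5.29297025e+01] 96
R [-3.01472568e-02 -5.13958802e+01] 96
pic [-3.44537785e-02 -4.81815187e+01] 448
14.0667
```

View pics/top6.png

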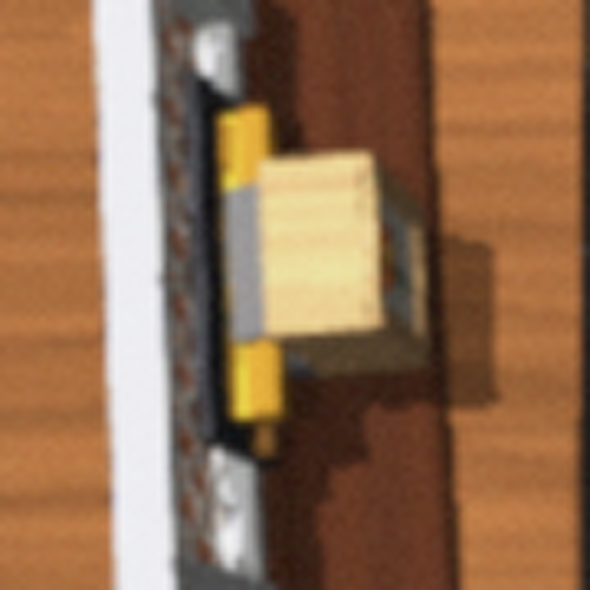

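The top view shows the frame square on the cleat, with the grey strip behind the ridge. The top front edge is at px (207.7,257) and the lower front edge at px (215.2,265). I'll cross-check the tilt with rays.

Run:
```python
from h import *
p=np.load('pics/top6.npz')['p'].astype(int)
def onz(u,v,z):
    o,r=ray('top',u,v);return o+(z-o[2])/r[2]*r
for v in(252,258):print(v,[(u,p[v,u].tolist()) for u in range(203,220)])
for v in(264,268,272):print(v,[(u,p[v,u].tolist()) for u in range(208,222)])
for v in(252,258,264,268):
    print(v,[round(((onz(u,v,.1407)-O)@SX)*1000,1) for u in(206.5,207.5,208.5)],[round(((onz(u,v,.0407)-O)@SX)*1000,1) for u in(214.5,215.5,216.5)])
```

```text
252 [(203, [235, 214, 150]), (204, [227, 201, 141]), (205, [226, 200, 140]), (206, [221, 192, 134]), (207, [161, 134, 91]), (208, [88, 79, 65]), (209, [74, 69, 61]), (210, [76, 66, 53]), (211, [74, 60, 42]), (212, [71, 57, 38]), (213, [69, 53, 37]), (214, [73, 47, 33]), (215, [68, 40, 29]), (216, [66, 37, 23]), (217, [125, 77, 44]), (218, [161, 102, 58]), (219, [168, 108, 63])]
258 [(203, [236, 219, 155]), (204, [237, 221, 158]), (205, [232, 206, 146]), (206, [229, 198, 139]), (207, [193, 164, 110]), (208, [108, 80, 46]), (209, [88, 68, 36]), (210, [77, 67, 55]), (211, [83, 79, 70]), (212, [109, 93, 74]), (213, [135, 109, 76]), (214, [108, 83, 56]), (215, [56, 37, 27]), (216, [44, 25, 17]), (217, [74, 44, 24]), (218, [98, 62, 34]), (219, [103, 65, 38])]
264 [(208, [102, 80, 56]), (209, [81, 65, 54]), (210, [73, 71, 62]), (211, [71, 70, 62]), (212, [81, 75, 60]), (213, [127, 103, 73]), (214, [122, 94, 64]), (215, [62, 44, 30]), (216, [44, 26, 18]), (217, [72, 43, 23]), (218, [102, 62, 37]), (219, [104, 64, 38]), (220, [105, 64, 38]), (221, [108, 68, 40])]
268 [(208, [136, 107, 73]), (
[... 359 characters left out ...]
, 42]), (212, [71, 57, 36]), (213, [74, 55, 36]), (214, [72, 55, 36]), (215, [64, 48, 32]), (216, [41, 25, 14]), (217, [53, 34, 21]), (218, [84, 54, 30]), (219, [109, 69, 39]), (220, [110, 69, 40]), (221, [111, 71, 41])]
252 [np.float64(-56.2), np.float64(-58.3), np.float64(-60.3)] [np.float64(-55.3), np.float64(-57.6), np.float64(-59.8)]
258 [np.float64(-55.5), np.float64(-57.6), np.float64(-59.7)] [np.float64(-54.6), np.float64(-56.8), np.float64(-59.0)]
264 [np.float64(-54.9), np.float64(-56.9), np.float64(-59.0)] [np.float64(-53.8), np.float64(-56.1), np.float64(-58.3)]
268 [np.float64(-54.4), np.float64(-56.5), np.float64(-58.5)] [np.float64(-53.3), np.float64(-55.6), np.float64(-57.8)]
```

Depth and rays both give a tilt of about -0.03 rad. That matches the play expected when the frame is home (strip tip on the slot floor, back on the rest bar). It's square to the stand and flush, so I'm handing it in.

```bash
python3 -c "
from bench import arm
print(arm.job_done())"
```

```text
the job is handed in; nothing more can be done
None
```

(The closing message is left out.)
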